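# Rock the pale end block out of the violin mould

## Task

On the bench lies a violin mould with two wooden end blocks held tight in its slots. Grip the pale block, rock it side to side (across the mould, both ways) until it comes free, without lifting the mould off its board, and finish holding it upright just clear of the mould, a centimetre or two above its slot. Leave the dark block and everything else where they are, and do not let go: the job ends while you are holding the block.

Things in the scene. Friction and masses are not known exactly. Their poses are not given: they have to be found in the camera images.
- board: Dark wooden base board, 400 x 250 x 12 mm, fixed to the bench at a varying place and turned by a varying yaw. Origin at the centre of its underside; x along its length (the mould's length), y across, z up.
- mould (a joint): How far the mould has been lifted off the board (m): 0 lying on it, up to 0.04. Two dowels keep the mould from sliding or turning, but only its own weight (about 1.7 kg) keeps it down, so a straight pull on a tight block raises the whole mould.
- mould_top (a point): Centre of the mould's flat top face, 42 mm above the bench. The mould is a brown violin-shaped wooden plate, 356 mm long (x), up to 206 mm wide (y), 30 mm thick. Axes as the board: x along the mould, y across it, z up. Its two equal slots lie on its long axis, 130 mm either side of this point.
- slot_a (a point): Mouth centre of the slot at the mould's -x end, level with the top face. The slot is 23.5 mm along x. In y two sprung brass cheeks (8 mm thick, each gives up to 6 mm outward) pinch the block's foot with about 28 N each; friction then holds it with 28 to 40 N against a straight pull. A 10 mm wide rib carries the foot 4 mm above the slot's bottom, so it can lean either way in y.
- slot_b (a point): Mouth centre of the other slot, at the mould's +x end: the same in all ways.
- block_pale: The block to free, pale wood, 72 mm high, about 45 g, upright in either slot. Foot 22 mm (x) x 40 mm (y) x 26 mm high, all of it sunk in the slot; head above it 22 mm (x) x 30 mm (y), standing 46 mm proud of the mould. Origin at the centre of its underside; x and y parallel to the mould's. The foot is out when raised 26 mm. Take the head by its faces across y (30 mm apart).
- block_top (a point): Centre of the pale block's top, 72 mm above its origin, same axes. To free it: lean the block 7 degrees (0.12 rad) to the mould's +y and -y in turn, turning about the middle of its foot (13 mm above its origin), and raise it 2 to 3 mm with each swing. One end of the foot then slides up as the other slides down, and friction no longer holds it.
- block_dark: The other block: same shape and size in dark wood, tight in the other slot. Leave it there.
- finger_plane: Small brass finger plane, 48 x 22 x 25 mm, lying on the middle of the mould. Leave it. Origin at its underside.
- chisel: Chisel with a pale handle, 260 mm long, lying on the bench. Leave it.
- gouge: Chisel with a dark handle, 260 mm long, lying on the bench. Leave it.
- varnish_jar: Amber glass jar, 64 mm across, 85 mm high. Leave it.
- cam_clamp: Wooden cam clamp, 160 mm long, lying flat. Leave it.
- sanding_block: Cork sanding block, 92 x 52 x 26 mm. Leave it.
Not all that is in view belongs to the job. What is shaped like the block_pale but blue or green is not meant. Several things have the shape of the block_dark; the one meant has the colours described above.

How it is judged:
By the outcome, as a careful person would: the job done as asked, in the order asked, and still so for the second after the job is handed in, while the arm keeps its last pose, push and grip.
It also fails if it takes over 42 s, if anything falls off the work surface, if the arm or the gripper's body presses on something with over 40 N, if the wrist force passes 120 N, or if a joint passes its speed limit or range.

## Robot

A 6-joint arm with a two-finger parallel gripper is mounted at the origin on the work surface. World frame = base frame: x ahead of the robot, y to its left, z up, the work surface at z = 0. Lengths are in m, angles in rad, forces in N, time in s.
With the tool pointing down it reaches from about 0.35 to 0.95 m from the base axis. Payload 17.4 kg.
Tool frame: the origin (TCP) lies at the very end of the fingers, on their centre line; the grasp point (between the pads) lies 19 mm behind it; z points along the fingers, y is the line along which they close (so a half turn about z gives the same grasp; the last joint's range is limited). The gripper opens to 93 mm and grips with 3 to 60 N. Pads are 15 mm wide; open, the fingers measure 128 mm over their backs; the gripper's body (75 mm by 188 mm) begins 65 mm behind the grasp point.
Start: joints at [1.303, 0.116, 1.442, -0, 1.584, -0.038], TCP at [0.154, 0.657, 0.196] pointing down, gripper open.
Joint ranges: [-2.83, 2.83], [-0.83, 2.19], [0.07, 2.5], [-1.14, 4.28], [0.01, 3], [-2.97, 2.97]. Speed limits (rad/s): [1.89, 1.89, 2.22, 3.14, 3.14, 3.14].

## Interface

Orientations are given as [roll, pitch, yaw] about the fixed x, y, z axes, in that order (R = Rz(yaw) Ry(pitch) Rx(roll)).
In Python, from plant import robot gives the robot as it stands. The module is installed in compiled form; this text tells all that it offers.
- The arm moves only by the shell command python3 -m inch 'ROWS' [FORCE]. ROWS is JSON, a list of rows, each a list of 7 numbers: the shift along the tool's x, y, z normalised to -1 to 1, where 1 is 0.2 m, then the turn, a rotation vector about the tool's x, y, z normalised to -1 to 1, where 1 is 0.1 rad, then the closure, from 0 (fully open) to 1 (shut). A call has 1 to 12 rows; each row shifts and turns the commanded pose from where the row before left it, along the tool's axes as they then stand; what a row does not reach is not made up. A row lasts 1/12 s, in which the tool goes at most 41.7 mm and 7.16 degrees, less where a joint would pass 70% of its speed; a pose out of reach is approached as far as the arm can. A call with a number of a shift or a turn outside -1 to 1 is refused whole. A call with a gripper value outside its range is refused whole. The fingers move at their own pace and stop on an object; FORCE is the grip in N (left out, the last holds). Time passes only in rows, so rows that do not move let the fingers close. It gives the time, the measured TCP pose, the force, the opening and the grip force at its end, in the units of the state.
- robot.get_state(): the state, without advancing time (a new reading comes with each control period).
- robot.grab_frame(name): name is "side" or "top"; returns (picture, depth): 400x640x3 uint8, red, green, blue; 400x640 float32, m along the optical axis (not along the pixel's ray), 0 where there is no reading.
- robot.calibration(name): a dict with "vertical_fov" (degrees; the focal length in pixels is half the picture's height over the tangent of half this angle, whatever the lens; pixels are square), "cx", "cy" (the principal point, pixels), "cam_to_world" (4x4, takes a point from camera to world coordinates). Camera axes: x right, y down, z forward; pixel columns grow to the right and rows downward; lengths in m; the calibration is good to about 2 mm. A picture is of the moment at which its call begins. calibration takes no time and is no camera call.
- robot.finish_job(): hands the job in; it is judged then, once.
The state is a dict: "time": time; "joint_positions": joint angles; "dq": joint speeds; "tau": joint torques, N m; "eef_pos": TCP position; "eef_rot": TCP orientation; "ft_force": force on the tool from outside, world axes, zero at the start; "wrist_torque": the same for the moment, N m; "opening": finger opening in m; "gripper_force": force on a finger pad.
Only numpy, scipy, OpenCV 4.12 (cv2) and the standard library are available. Lean on these libraries where they do the work, as an engineer would, in place of code of your own. Each camera call takes 0.05 s, during which the arm holds its last target. There are 200 camera calls.

## Working session

There is one attempt and no reset: what is moved stays moved. The work goes in short steps, Python scripts to look and compute and a shell command to move; the robot and the scene stay as the last step left them, time stands still between calls to the robot, and variables do not carry over. Pictures are saved under pics/ and viewed, at most 10 in all, crops included, and the job is handed in when it is done.

```bash
mkdir -p pics
cat > h.py <<'E'
import numpy as np, cv2
from plant import robot
def grab(n):
    p,d=robot.grab_frame(n); np.savez(f'{n}.npz',p=p,d=d); cv2.imwrite(f'pics/{n}0.png',p[:,:,::-1]); return p,d
def px2w(n,u,v,z):
    c=robot.calibration(n); f=200/np.tan(np.radians(c['vertical_fov'])/2)
    return (np.array(c['cam_to_world'])@np.array([(u-c['cx'])/f*z,(v-c['cy'])/f*z,z,1]))[:3]
E
python3 - <<'E'
from h import *
for n in('top','side'):
    grab(n); print(n,robot.calibration(n))
print(robot.get_state())
E
```

```text
top {'vertical_fov': 54.73211532890286, 'cx': 316.5557920487936, 'cy': 200.1290919166319, 'cam_to_world': array([[ 0.02038831, -0.98783184,  0.15418354,  0.34904778],
       [-0.99974933, -0.01871651,  0.01228691,  0.0043002 ],
       [-0.00925162, -0.1543954 , -0.98796582,  1.27291694],
       [ 0.        ,  0.        ,  0.        ,  1.        ]])}
side {'vertical_fov': 51.909536919919525, 'cx': 319.5912681579966, 'cy': 200.16523446772507, 'cam_to_world': array([[ 0.74560974, -0.49097679,  0.45056399, -0.03896861],
       [-0.66612459, -0.53031386,  0.52444757, -0.61818472],
       [-0.01855126, -0.69116496, -0.72245889,  0.94459583],
       [ 0.        ,  0.        ,  0.        ,  1.        ]])}
{'time': 0.1, 'joint_positions': array([ 1.30318965e+00,  1.16443781e-01,  1.44221180e+00,  1.28486314e-05,
        1.58400182e+00, -3.78233039e-02]), 'dq': array([ 0.00064022, -0.00185323, -0.00116799,  0.00046948,  0.00166605,
        0.00022207]), 'tau': array([ 2.06478580e-03, -7.22895670e+01, -6.23862362e+01,  7.81564275e-02,
        2.26169574e-02, -5.56990187e-05]), 'eef_pos': array([0.15370612, 0.6570482 , 0.19566685]), 'eef_rot': array([-3.14052916e+00, -5.31010191e-05,  2.91180942e+00]), 'ft_force': array([-0.14924745,  0.03525406,  0.10120945]), 'wrist_torque': array([-0.01021908, -0.00060392,  0.00318208]), 'gripper_force': 0.0, 'opening': 0.09313947555507658}
```

View pics/top0.png

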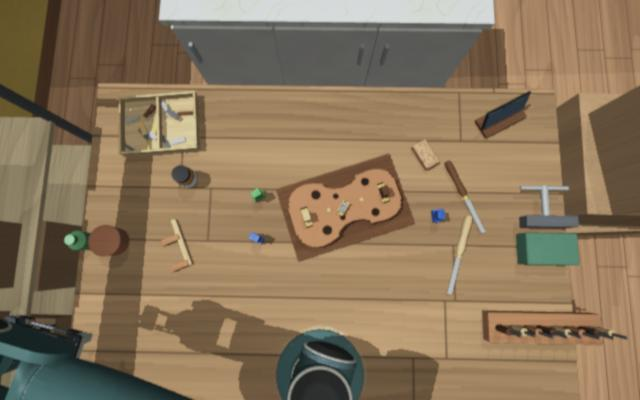

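View pics/side0.png

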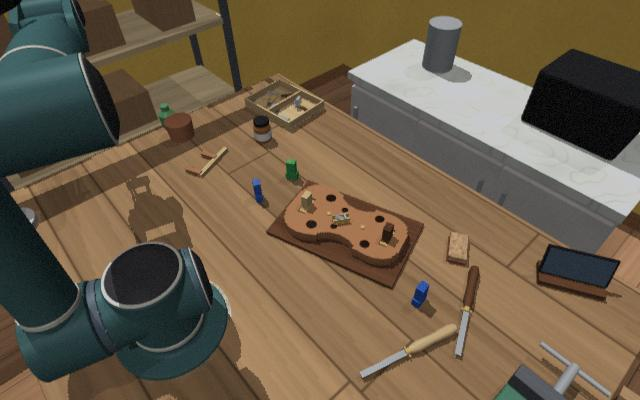

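Top view: the pale block is at about (306,215) and the dark block at (384,191). The look-alikes are blue blocks at (256,238) and (438,215), a green block at (257,195), and the brass plane at (344,208). I choose the pale one at (306,215), which is (306,203) in the side view, and check it in a close crop.

Run:
```python
from h import *
t=np.load('top.npz')['p'];s=np.load('side.npz')['p']
a=cv2.resize(t[185:245,276:336],None,fx=6.6,fy=6.6,interpolation=cv2.INTER_CUBIC)
b=cv2.resize(s[175:235,276:336],None,fx=6.6,fy=6.6,interpolation=cv2.INTER_CUBIC)
cv2.imwrite('pics/crop1.png',np.hstack([a,b])[:,:,::-1])
t2=cv2.resize(t[145:265,270:420],None,fx=5,fy=5,interpolation=cv2.INTER_CUBIC)
cv2.imwrite('pics/crop2.png',t2[:,:,::-1])
```

```text
(no output)
```

View pics/crop1.png

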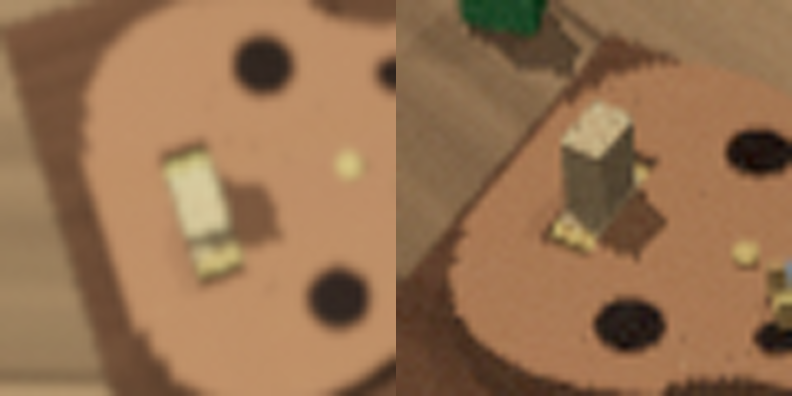

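View pics/crop2.png

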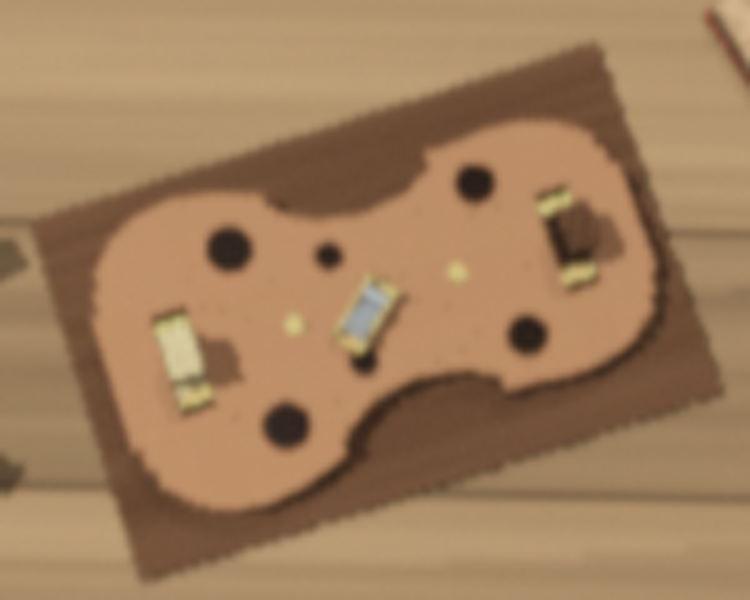

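The crops confirm it: a pale, proud block between brass cheeks, with its top centre at top ≈(306.0,214.8) and side ≈(306.6,194.7).

Run:
```python
from h import *
def ray(n,u,v):
    o=px2w(n,u,v,0); return o,px2w(n,u,v,1)-o
def tri(a,b):
    (o1,d1),(o2,d2)=ray('top',*a),ray('side',*b)
    k=np.linalg.lstsq(np.c_[d1,-d2],o2-o1,rcond=None)[0]
    p,q=o1+k[0]*d1,o2+k[1]*d2; return (p+q)/2,np.linalg.norm(p-q)
def atz(n,u,v,z):
    o,d=ray(n,u,v); return o+d*(z-o[2])/d[2]
print('top tri',tri((306,214.8),(306.6,194.7)))
print('top at .088',atz('top',306,214.8,.088),atz('side',306.6,194.7,.088))
c=[atz('top',270+u/5,145+v/5,.012)[:2] for u,v in((38,222),(597,42),(722,392),(143,580))]
print('corners',c,'sides',[np.linalg.norm(c[i]-c[i-1]) for i in range(4)],'centre',np.mean(c,0))
for a,b in((c[0],c[1]),(c[3],c[2])):print('yaw',np.arctan2(*(b-a)[::-1]))
dw=[atz('top',270+u/5,145+v/5,.042)[:2] for u,v in((293,325),(457,272))]
print('dowel',dw,np.arctan2(*(dw[1]-dw[0])[::-1]),np.mean(dw,0))
ch=[atz('top',270+u/5,145+v/5,.042)[:2] for u,v in((195,396),(555,203),(578,274))]
print('cheeks',ch)
for n in('top','side'):
    f=np.load(n+'.npz');d=f['d'];p=[]
    for v in range(400):
        for u in range(640):
            if d[v,u]>0 and 270<u<345 and 170<v<250:
                w=px2w(n,u,v,d[v,u])
                if w[2]>.075: p.append(np.r_[w,u,v])
    p=np.array(p);print(n,len(p),p.mean(0),p.min(0),p.max(0))
    q=(p[:,:2]-p[:,:2].mean(0));e,V=np.linalg.eigh(q.T@q/len(q));print(np.sqrt(12*e),V[:,1])
```

```text
top tri (array([0.48764153, 0.05150271, 0.08024707]), np.float64(0.0018969700783793182))
top at .088 [0.48753041 0.05067696 0.088     ] [0.48209539 0.04596137 0.088     ]
corners [array([0.57942928, 0.1500537 ]), array([ 0.70937583, -0.22154303]), array([ 0.47500496, -0.30095832]), array([0.34608105, 0.07383021])] sides [np.float64(0.24548200326847652), np.float64(0.39366259321617847), np.float64(0.24746008086316154), np.float64(0.3963430531104307)] centre [ 0.52747278 -0.07465436]
yaw -1.2343907621066983
yaw -1.2394846610328518
dowel [array([ 0.50980914, -0.01971002]), array([ 0.54626085, -0.12480515])] -1.2369351048554982 [ 0.52803499 -0.07225759]
cheeks [array([0.46289237, 0.04215124]), array([ 0.59271224, -0.18808725]), array([ 0.54642987, -0.20262406])]Traceback (most recent call last):
  File "<stdin>", line 24, in <module>
  File "h.py", line 6, in px2w
    c=robot.calibration(n); f=200/np.tan(np.radians(c['vertical_fov'])/2)
ValueError: time passes only in moves, steps and waits
```

Run:
```python
from h import *
for n in('top','side'):
    c=robot.calibration(n);f=200/np.tan(np.radians(c['vertical_fov'])/2);T=np.array(c['cam_to_world'])
    d=np.load(n+'.npz')['d'];v,u=np.mgrid[170:250,270:420];z=d[170:250,270:420]
    w=np.stack([(u-c['cx'])/f*z,(v-c['cy'])/f*z,z],-1)@T[:3,:3].T+T[:3,3]
    ok=z>0
    for nm,m in(('pale top',ok&(w[...,2]>.08)&(w[...,1]>-.02)),('dark top',ok&(w[...,2]>.08)&(w[...,1]<-.12)),('mould',ok&(abs(w[...,2]-.042)<.006))):
        q=w[m]
        if len(q)<3: print(nm,len(q));continue
        xy=q[:,:2]-q[:,:2].mean(0);e,V=np.linalg.eigh(xy.T@xy/len(xy))
        print(n,nm,len(q),q.mean(0).round(4),q[:,2].max().round(4),np.sqrt(12*e).round(4),V[:,1].round(3),u[m].mean().round(1),v[m].mean().round(1))
```

```text
top pale top 67 [0.4851 0.0516 0.0869] 0.0941 [0.0213 0.03  ] [-0.932 -0.362] 305.7 215.6
top dark top 69 [ 0.5694 -0.1931  0.0872] 0.0924 [0.0225 0.0304] [-0.992 -0.124] 384.9 190.2
top mould 4865 [ 0.5234 -0.0614  0.0414] 0.048 [0.1701 0.3538] [-0.325  0.946] 341.6 206.2
side pale top 63 [0.482  0.0493 0.0844] 0.0879 [0.0228 0.0316] [-0.937 -0.35 ] 305.9 195.0
side dark top 79 [ 0.5656 -0.1964  0.0849] 0.0878 [0.0221 0.0322] [-0.944 -0.329] 388.1 227.3
side mould 4101 [ 0.5208 -0.0652  0.0393] 0.048 [0.1667 0.3466] [-0.389  0.921] 342.9 220.5
```

Depth from both views agrees. The pale top centre is at about (0.484, 0.0505, 0.087), where 0.088 is expected. The blocks are 259 mm apart, where 260 is expected. The mould's yaw is -1.238. I'll take tool yaw 1.904, so tool y is the mould's +y, and move over the block at the present height.

```bash
cat > rem.py <<'E'
import sys; from h import *
from scipy.spatial.transform import Rotation as R
# remaining move to target xyz [lean roll], in tool axes and row units
t=np.array([float(a) for a in sys.argv[1:4]]); s=robot.get_state(); Rt=R.from_euler('xyz',s['eef_rot'])
G=R.from_euler('xyz',[np.pi,0,1.904])
print('t',s['time'],s['eef_pos'].round(4),s['eef_rot'].round(4),'F',s['ft_force'].round(1),s['opening'],s['gripper_force'])
print('shift',(Rt.inv().apply(t-s['eef_pos'])/.2).round(3),'turn',((Rt.inv()*G).as_rotvec()/.1).round(2))
E
T='[-0.128,-0.143,0,0,0,0,0]'
python3 -m inch '[[-0.128,-0.143,0,0,0,0,0],[-0.128,-0.143,0,0,0,0,0],[-0.128,-0.143,0,0,0,0,0],[-0.128,-0.143,0,0,0,0,0],[-0.128,-0.143,0,0,0,0,0],[-0.128,-0.143,0,0,0,0,0],[-0.128,-0.143,0,0,0,0,0],[-0.128,-0.143,0,0,0,0,0],[-0.128,-0.143,0,0,0,0,0],[-0.128,-0.143,0,0,0,0,0],[-0.128,-0.143,0,0,0,0,0],[-0.128,-0.143,0,0,0,0,0]]'
python3 -m inch '[[-0.128,-0.143,0,0,0,0,0],[-0.128,-0.143,0,0,0,0,0],[-0.128,-0.143,0,0,0,0,0],[-0.128,-0.143,0,0,0,0,0],[-0.128,-0.143,0,0,0,0,0],[-0.128,-0.143,0,0,0,0,0]]'
python3 -m inch '[[0,0,0,0,0,0.9,0],[0,0,0,0,0,0.9,0],[0,0,0,0,0,0.9,0],[0,0,0,0,0,0.9,0],[0,0,0,0,0,0.9,0],[0,0,0,0,0,0.9,0],[0,0,0,0,0,0.9,0],[0,0,0,0,0,0.9,0],[0,0,0,0,0,0.9,0],[0,0,0,0,0,0.9,0],[0,0,0,0,0,0.9,0],[0,0,0,0,0,0.18,0]]'
python3 rem.py 0.484 0.0505 0.12
```

```text
time: 1.1
eef_pos: [0.375, 0.2513, 0.1963]
eef_rot: [3.141, 0.0, 2.912]
ft_force: [0.5, 0.5, 0.4]
opening: 0.0928
gripper_force: 0.0
time: 1.6
eef_pos: [0.4856, 0.049, 0.1963]
eef_rot: [3.141, 0.0, 2.912]
ft_force: [0.8, 1.2, 0.6]
opening: 0.093
gripper_force: 0.0
time: 2.6
eef_pos: [0.4851, 0.051, 0.1961]
eef_rot: [-3.141, -0.0, 1.899]
ft_force: [-0.1, 0.5, -0.7]
opening: 0.0932
gripper_force: 0.0
t 2.6 [0.4851 0.051  0.1961] [-3.1412e+00 -1.0000e-04  1.8992e+00] F [-0.1  0.5 -0.7] 0.09321992167643826 0.0
shift [-0.001 -0.006  0.381] turn [-0.   -0.   -0.05]
```

```bash
python3 -m inch '[[0,-0.006,0.12,0,0,0,0.3],[0,0,0.12,0,0,0,0.3],[0,0,0.12,0,0,0,0.3],[0,0,0.12,0,0,0,0.3],[0,0,0.12,0,0,0,0.3],[0,0,0.06,0,0,0,0.3],[0,0,0.05,0,0,0,0.3],[0,0,0,0,0,0,0.3]]'
python3 - <<'E'
from h import *
p,_=grab('side');q,_=grab('top')
a=cv2.resize(p[140:240,250:350],None,fx=4,fy=4,interpolation=cv2.INTER_CUBIC);b=cv2.resize(q[165:265,260:360],None,fx=4,fy=4,interpolation=cv2.INTER_CUBIC)
cv2.imwrite('pics/pre.png',np.hstack([a,b])[:,:,::-1])
E
python3 rem.py 0.484 0.0505 0.052
```

```text
time: 3.27
eef_pos: [0.4834, 0.0506, 0.0529]
eef_rot: [-3.14, -0.001, 1.905]
ft_force: [-0.0, -0.0, -0.4]
opening: 0.0651
gripper_force: 0.0
t 3.3667 [0.4844 0.0507 0.0552] [3.1410e+00 2.0000e-04 1.9043e+00] F [ 0.1 -0.   0.8] 0.06528257128916479 0.0
shift [-0.    -0.002  0.016] turn [0.01 0.   0.  ]
```

View pics/pre.png

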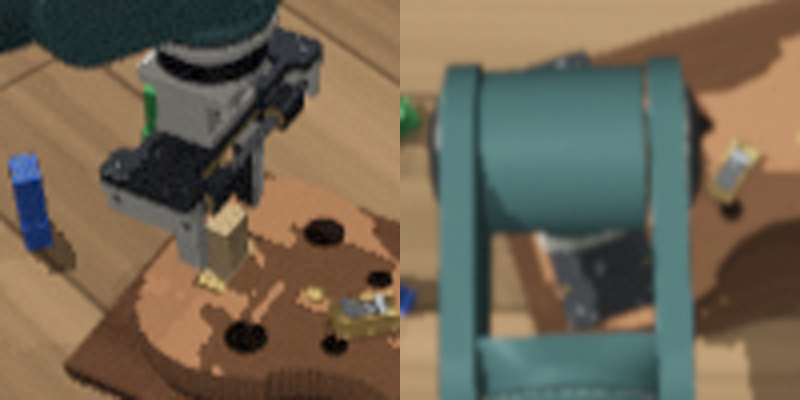

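The fingers straddle the pale block squarely: near finger at crop (193,240), far finger at (257,190), block between them at (228,225). I'll close on it.

```bash
python3 -m inch '[[0,0,0.005,0,0,0,0.6],[0,0,0,0,0,0,0.6],[0,0,0,0,0,0,0.65],[0,0,0,0,0,0,0.7],[0,0,0,0,0,0,1],[0,0,0,0,0,0,1],[0,0,0,0,0,0,1],[0,0,0,0,0,0,1]]' 50
python3 rem.py 0.484 0.0505 0.052
```

```text
time: 4.03
eef_pos: [0.4855, 0.0511, 0.0543]
eef_rot: [3.138, 0.0, 1.904]
ft_force: [10.2, 4.5, -0.2]
opening: 0.0295
gripper_force: 50.0
t 4.0333 [0.4855 0.0511 0.0543] [3.1376e+00 3.0000e-04 1.9038e+00] F [10.2  4.5 -0.2] 0.029546212967876878 49.98428463935852
shift [-0.    -0.008  0.011] turn [ 0.04  0.   -0.  ]
```

The grip holds. A steady +10 N along y shows the block sits about 1 mm further to +y, so I correct that. Then the first lean goes to +y about the foot's middle (25 mm below the TCP) with a slight raise.

```bash
python3 -m inch '[[0,0.006,0,0,0,0,1],[0,0.0025,-0.001,0.2,0,0,1],[0,0.0025,-0.001,0.2,0,0,1],[0,0.0025,-0.001,0.2,0,0,1],[0,0.0025,-0.001,0.2,0,0,1],[0,0.0025,-0.001,0.2,0,0,1],[0,0.0025,-0.001,0.2,0,0,1]]'
python3 rem.py 0.4855 0.0511 0.054
```

```text
time: 4.62
eef_pos: [0.4883, 0.0521, 0.0544]
eef_rot: [-3.02, 0.0, 1.904]
ft_force: [2.8, 1.0, 2.1]
opening: 0.0295
gripper_force: 50.8
t 4.6167 [0.4883 0.0521 0.0544] [-3.0197  0.      1.9039] F [2.8 1.  2.1] 0.029456535080010022 50.76214671134949
shift [-0.    -0.015  0.004] turn [-1.22  0.   -0.  ]
```

Lean is 0.12 rad with low force. Next swing goes to -y, raising 2.5 mm.

```bash
python3 -m inch '[[0,-0.0038,-0.0016,-0.3,0,0,1],[0,-0.0038,-0.0016,-0.3,0,0,1],[0,-0.0038,-0.0016,-0.3,0,0,1],[0,-0.0038,-0.0016,-0.3,0,0,1],[0,-0.0038,-0.0016,-0.3,0,0,1],[0,-0.0038,-0.0016,-0.3,0,0,1],[0,-0.0038,-0.0016,-0.3,0,0,1],[0,-0.0038,-0.0016,-0.3,0,0,1]]'
python3 rem.py 0.4855 0.0511 0.054
python3 -m inch '[[0,0.0038,-0.0016,0.3,0,0,1],[0,0.0038,-0.0016,0.3,0,0,1],[0,0.0038,-0.0016,0.3,0,0,1],[0,0.0038,-0.0016,0.3,0,0,1],[0,0.0038,-0.0016,0.3,0,0,1],[0,0.0038,-0.0016,0.3,0,0,1],[0,0.0038,-0.0016,0.3,0,0,1],[0,0.0038,-0.0016,0.3,0,0,1]]'
python3 rem.py 0.4855 0.0511 0.054
```

```text
time: 5.28
eef_pos: [0.4826, 0.05, 0.0581]
eef_rot: [3.018, 0.0, 1.904]
ft_force: [5.3, 2.0, 9.2]
opening: 0.0295
gripper_force: 49.9
t 5.2833 [0.4826 0.05   0.0581] [3.0177e+00 5.0000e-04 1.9037e+00] F [5.3 2.  9.2] 0.029542863813362914 49.857017397880554
shift [0.    0.013 0.022] turn [ 1.24  0.   -0.  ]
time: 5.95
eef_pos: [0.4882, 0.0521, 0.0595]
eef_rot: [-3.02, 0.0, 1.904]
ft_force: [2.8, 1.5, 3.6]
opening: 0.0292
gripper_force: 50.8
t 5.95 [0.4882 0.0521 0.0595] [-3.0197  0.      1.9039] F [2.8 1.5 3.6] 0.02915679978318802 50.756378173828125
shift [-0.    -0.011  0.029] turn [-1.22  0.   -0.  ]
```

```bash
python3 -m inch '[[0,-0.0038,-0.0016,-0.3,0,0,1],[0,-0.0038,-0.0016,-0.3,0,0,1],[0,-0.0038,-0.0016,-0.3,0,0,1],[0,-0.0038,-0.0016,-0.3,0,0,1],[0,-0.0038,-0.0016,-0.3,0,0,1],[0,-0.0038,-0.0016,-0.3,0,0,1],[0,-0.0038,-0.0016,-0.3,0,0,1],[0,-0.0038,-0.0016,-0.3,0,0,1]]'
python3 -m inch '[[0,0.0038,-0.0016,0.3,0,0,1],[0,0.0038,-0.0016,0.3,0,0,1],[0,0.0038,-0.0016,0.3,0,0,1],[0,0.0038,-0.0016,0.3,0,0,1],[0,0.0038,-0.0016,0.3,0,0,1],[0,0.0038,-0.0016,0.3,0,0,1],[0,0.0038,-0.0016,0.3,0,0,1],[0,0.0038,-0.0016,0.3,0,0,1]]'
python3 - <<'E'
from h import *
p,_=grab('side')
a=cv2.resize(p[150:270,260:420],None,fx=5,fy=5,interpolation=cv2.INTER_CUBIC)
cv2.imwrite('pics/mid.png',a[:,:,::-1])
E
```

```text
time: 6.62
eef_pos: [0.4825, 0.05, 0.0632]
eef_rot: [3.019, 0.0, 1.904]
ft_force: [5.0, 1.5, 10.7]
opening: 0.0297
gripper_force: 49.9
time: 7.28
eef_pos: [0.4884, 0.0522, 0.0646]
eef_rot: [-3.018, -0.0, 1.904]
ft_force: [3.1, 1.6, 3.3]
opening: 0.0294
gripper_force: 50.6
```

View pics/mid.png

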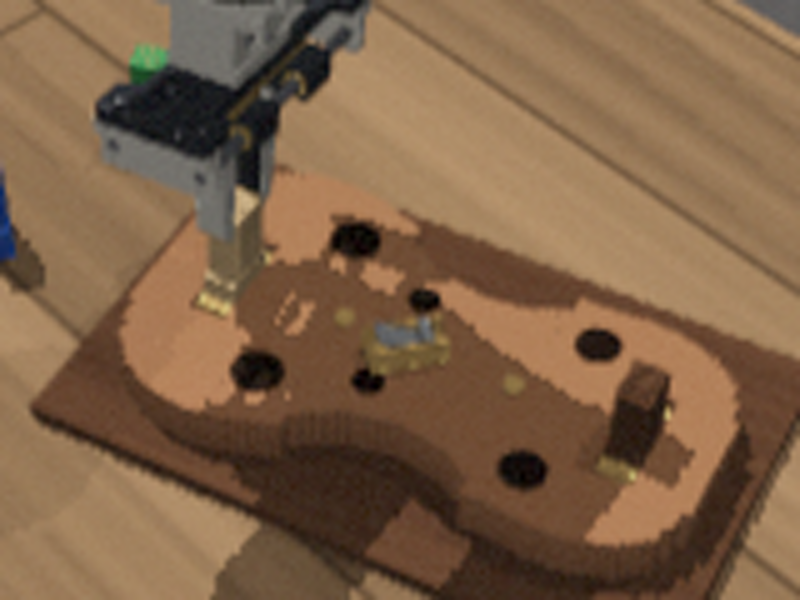

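The picture shows the foot's shoulder already above the mould top at (215,275), with the mould flat on the board and the dark block (640,415) and plane (405,345) in place. I carry on.

```bash
python3 -m inch '[[0,-0.0038,-0.0016,-0.3,0,0,1],[0,-0.0038,-0.0016,-0.3,0,0,1],[0,-0.0038,-0.0016,-0.3,0,0,1],[0,-0.0038,-0.0016,-0.3,0,0,1],[0,-0.0038,-0.0016,-0.3,0,0,1],[0,-0.0038,-0.0016,-0.3,0,0,1],[0,-0.0038,-0.0016,-0.3,0,0,1],[0,-0.0038,-0.0016,-0.3,0,0,1]]'
python3 -m inch '[[0,0.0038,-0.0016,0.3,0,0,1],[0,0.0038,-0.0016,0.3,0,0,1],[0,0.0038,-0.0016,0.3,0,0,1],[0,0.0038,-0.0016,0.3,0,0,1],[0,0.0038,-0.0016,0.3,0,0,1],[0,0.0038,-0.0016,0.3,0,0,1],[0,0.0038,-0.0016,0.3,0,0,1],[0,0.0038,-0.0016,0.3,0,0,1]]'
python3 -m inch '[[0,-0.0038,-0.0016,-0.3,0,0,1],[0,-0.0038,-0.0016,-0.3,0,0,1],[0,-0.0038,-0.0016,-0.3,0,0,1],[0,-0.0038,-0.0016,-0.3,0,0,1],[0,-0.0038,-0.0016,-0.3,0,0,1],[0,-0.0038,-0.0016,-0.3,0,0,1],[0,-0.0038,-0.0016,-0.3,0,0,1],[0,-0.0038,-0.0016,-0.3,0,0,1]]'
python3 -m inch '[[0,0.0038,-0.0016,0.3,0,0,1],[0,0.0038,-0.0016,0.3,0,0,1],[0,0.0038,-0.0016,0.3,0,0,1],[0,0.0038,-0.0016,0.3,0,0,1],[0,0.0038,-0.0016,0.3,0,0,1],[0,0.0038,-0.0016,0.3,0,0,1],[0,0.0038,-0.0016,0.3,0,0,1],[0,0.0038,-0.0016,0.3,0,0,1]]'
```

```text
time: 8.0
eef_pos: [0.4826, 0.0501, 0.0681]
eef_rot: [3.021, 0.0, 1.904]
ft_force: [3.0, 1.3, 10.3]
opening: 0.0294
gripper_force: 49.9
time: 8.67
eef_pos: [0.4885, 0.0522, 0.0702]
eef_rot: [-3.019, -0.0, 1.904]
ft_force: [4.5, 2.4, -0.0]
opening: 0.0298
gripper_force: 50.5
time: 9.33
eef_pos: [0.4823, 0.05, 0.0734]
eef_rot: [3.022, 0.0, 1.904]
ft_force: [2.0, 1.3, 5.5]
opening: 0.0294
gripper_force: 49.9
time: 10.0
eef_pos: [0.4888, 0.0523, 0.0753]
eef_rot: [-3.019, 0.0, 1.904]
ft_force: [7.3, 2.2, 0.1]
opening: 0.0294
gripper_force: 50.5
```

```bash
python3 -m inch '[[0,-0.0038,-0.0016,-0.3,0,0,1],[0,-0.0038,-0.0016,-0.3,0,0,1],[0,-0.0038,-0.0016,-0.3,0,0,1],[0,-0.0038,-0.0016,-0.3,0,0,1],[0,-0.0038,-0.0016,-0.3,0,0,1],[0,-0.0038,-0.0016,-0.3,0,0,1],[0,-0.0038,-0.0016,-0.3,0,0,1],[0,-0.0038,-0.0016,-0.3,0,0,1]]'
python3 -m inch '[[0,0.0038,-0.0016,0.3,0,0,1],[0,0.0038,-0.0016,0.3,0,0,1],[0,0.0038,-0.0016,0.3,0,0,1],[0,0.0038,-0.0016,0.3,0,0,1],[0,0.0038,-0.0016,0.3,0,0,1],[0,0.0038,-0.0016,0.3,0,0,1],[0,0.0038,-0.0016,0.3,0,0,1],[0,0.0038,-0.0016,0.3,0,0,1]]'
python3 -m inch '[[0,-0.0038,-0.0016,-0.3,0,0,1],[0,-0.0038,-0.0016,-0.3,0,0,1],[0,-0.0038,-0.0016,-0.3,0,0,1],[0,-0.0038,-0.0016,-0.3,0,0,1],[0,-0.0038,-0.0016,-0.3,0,0,1],[0,-0.0038,-0.0016,-0.3,0,0,1],[0,-0.0038,-0.0016,-0.3,0,0,1],[0,-0.0038,-0.0016,-0.3,0,0,1]]'
python3 -m inch '[[0,0.0038,-0.0016,0.3,0,0,1],[0,0.0038,-0.0016,0.3,0,0,1],[0,0.0038,-0.0016,0.3,0,0,1],[0,0.0038,-0.0016,0.3,0,0,1],[0,0,0,0,0,0,1]]'
python3 rem.py 0.4855 0.0511 0.094
```

```text
time: 10.67
eef_pos: [0.482, 0.0501, 0.0778]
eef_rot: [3.024, -0.0, 1.904]
ft_force: [0.2, 0.1, 0.7]
opening: 0.0293
gripper_force: 49.9
time: 11.33
eef_pos: [0.488, 0.0521, 0.0806]
eef_rot: [-3.017, -0.0, 1.904]
ft_force: [0.3, -0.1, -0.7]
opening: 0.0296
gripper_force: 49.9
time: 12.0
eef_pos: [0.4819, 0.0498, 0.084]
eef_rot: [3.017, 0.001, 1.903]
ft_force: [-0.4, -0.8, -0.0]
opening: 0.0295
gripper_force: 49.9
time: 12.42
eef_pos: [0.4859, 0.0513, 0.0848]
eef_rot: [-3.138, -0.0, 1.904]
ft_force: [0.2, -0.1, -1.9]
opening: 0.0291
gripper_force: 49.9
t 12.4167 [0.4859 0.0513 0.0848] [-3.1379e+00 -1.0000e-04  1.9042e+00] F [ 0.2 -0.1 -1.9] 0.029118315288268724 49.867318868637085
shift [-0.    -0.003 -0.046] turn [-0.04 -0.    0.  ]
```

The block is free and the forces are near zero. I raise it about 10 mm more and look.

```bash
python3 -m inch '[[0,-0.001,-0.01,-0.04,0,0,1],[0,0,-0.01,0,0,0,1],[0,0,-0.01,0,0,0,1],[0,0,-0.01,0,0,0,1],[0,0,-0.01,0,0,0,1],[0,0,0,0,0,0,1],[0,0,0,0,0,0,1],[0,0,0,0,0,0,1]]'
python3 - <<'E'
from h import *
p,d=grab('side')
a=cv2.resize(p[150:270,260:420],None,fx=5,fy=5,interpolation=cv2.INTER_CUBIC)
cv2.imwrite('pics/end.png',a[:,:,::-1])
E
python3 rem.py 0.4855 0.0511 0.094
```

```text
time: 13.08
eef_pos: [0.4849, 0.0509, 0.095]
eef_rot: [3.137, 0.0, 1.904]
ft_force: [-0.2, -0.4, -0.5]
opening: 0.0295
gripper_force: 49.9
t 13.1333 [0.4849 0.0509 0.0949] [ 3.1376 -0.      1.9037] F [ 0.8  0.  -0. ] 0.02977193081583026 49.8670220375061
shift [-0.     0.003  0.005] turn [ 0.04 -0.   -0.  ]
```

View pics/end.png

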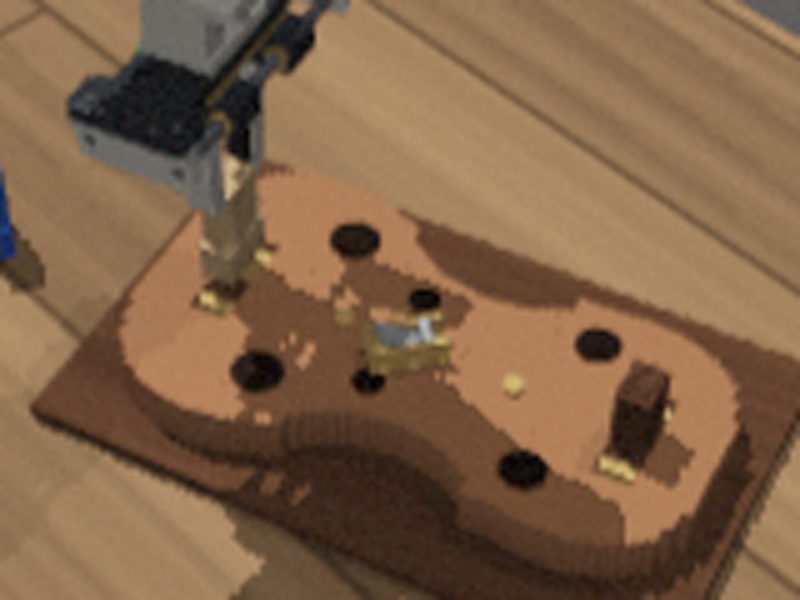

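The slot is empty, with its dark mouth at (230,290), and the block hangs above it, upright. The dark block and plane are unmoved. I check the clearance by projecting the foot's underside corners at several heights.

Run:
```python
from h import *
c=robot.calibration('side');f=200/np.tan(np.radians(c['vertical_fov'])/2);M=np.linalg.inv(c['cam_to_world'])
def pr(p):
    q=M@np.r_[p,1];return ((f*q[0]/q[2]+c['cx']-260)*5+2.5,(f*q[1]/q[2]+c['cy']-150)*5+2.5)
x=np.array([.327,-.945]);y=np.array([.945,.327]);o=np.array([.4849,.0509])
for z in(.042,.047,.052,.057,.062):
    print(z,[np.round(pr(np.r_[o+a*.011*x-b*.02*y,z])).tolist() for a,b in((-1,1),(1,1),(1,-1))])
print('dark top',np.round(pr([.5694-.002,-.1945,.088])),'mouth a cheek',np.round(pr(np.r_[o-.024*y,.042])))
p=np.load('side.npz')['p'];a=cv2.resize(p[180:220,290:325],None,fx=14,fy=14,interpolation=cv2.INTER_CUBIC);cv2.imwrite('pics/foot.png',a[:,:,::-1])
```

```text
0.042 [[204.0, 288.0], [236.0, 301.0], [269.0, 258.0]]
0.047 [[204.0, 282.0], [235.0, 295.0], [269.0, 252.0]]
0.052 [[203.0, 277.0], [235.0, 289.0], [269.0, 247.0]]
0.057 [[203.0, 271.0], [235.0, 284.0], [268.0, 241.0]]
0.062 [[202.0, 265.0], [234.0, 278.0], [268.0, 235.0]]
dark top [643. 382.] mouth a cheek [217. 299.]
```

View pics/foot.png

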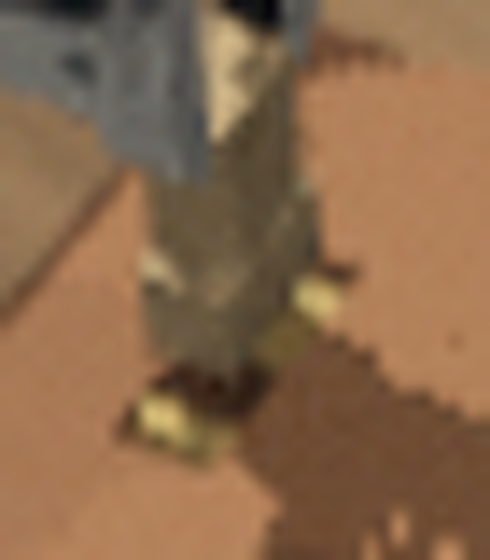

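The underside corners read at crop (203,275) and (233,286), which puts the underside at z≈0.054–0.055, about 12–13 mm above the mould. That is within the asked range, so I hand it in.

```bash
python3 -c "from plant import robot; print(robot.finish_job())"
```

```text
the job is handed in; nothing more can be done
None
```

I rocked the pale block free and handed the job in with the arm still holding it upright, about 12–13 mm above its slot. The mould stayed flat on its board, and the last picture shows the dark block and plane where they were.

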